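# Make up the bolting kit and the pipe kit

## Robot

A 6-joint arm with a two-finger parallel gripper is mounted at the origin on a cart in front of the work surface, level with it; the furniture and walls round the work are solid. World frame = base frame: x ahead of the robot, y to its left, z up, the work surface at z = 0. Lengths are in m, angles in rad, forces in N, time in s.
With the tool pointing down it reaches from about 0.35 to 0.85 m from the base axis. Payload 8.1 kg.
Tool frame: the origin (TCP) lies at the centre of the arm's flange, where the gripper is bolted on; the fingertips stand 173 mm ahead of it and the grasp point (between the pads) lies 155 mm ahead of it; z points along the fingers, y is the line along which they close (so a half turn about z gives the same grasp; the last joint's range is limited). The gripper opens to 85 mm and grips with 20 to 120 N. Pads are 22 mm wide; open, the fingers measure 114 mm over their backs; the gripper's body (76 mm by 85 mm) begins 54 mm behind the grasp point. The pads swing forward as they close: fully open they stand 13 mm farther back than shut.
Start: joints at [1.196, 0.13, 1.488, -0, 1.523, -0.085], TCP at [0.171, 0.575, 0.405] pointing down, gripper open.
Joint ranges: [-2.96, 2.96], [-0.89, 2.26], [0.02, 2.5], [-1.34, 4.48], [0, 2.73], [-2.66, 2.66]. Speed limits (rad/s): [2.39, 2.39, 2.79, 3.14, 3.14, 3.14].

## Interface

Orientations are given as a 3x3 rotation matrix whose columns are the frame's x, y, z axes.
In Python, from workcell import manip gives the robot as it stands.
- The arm moves only by the tool apply_moves, never from a script. Its argument "commands" is a list of rows, each an object with "turn": the turn, a rotation vector about the tool's x, y, z in rad, a list of three; "dp": the shift along the tool's x, y, z in mm, a list of three; "fingers": the opening, from 0 (shut) to 1 (fully open). A call has 1 to 12 rows; each row shifts and turns the commanded pose from where the row before left it, along the tool's axes as they then stand; what a row does not reach is not made up. A row lasts 1/12 s, in which the tool goes at most 41.7 mm and 7.16 degrees, less where a joint would pass 70% of its speed; a pose out of reach is approached as far as the arm can. A call is refused whole if a number of a shift passes 41.7 or a number of a turn 0.125, either way. A call with a gripper value outside its range is refused whole. The fingers move at their own pace and stop on an object; "newtons" is the grip in N (left out, the last holds). Time passes only in rows, so rows that do not move let the fingers close. It gives the time, the measured TCP pose, the force, the opening and the grip force at its end, in the units of the state.
- manip.get_obs(): the state, without advancing time (a new reading comes with each control period).
- manip.snapshot(name): name is "scene" or "top" or "wrist"; returns a dict with "frame" (420x560x3 uint8, blue, green, red), "depth" (420x560 float32, m along the optical axis (not along the pixel's ray), 0 where there is no reading), "camera_matrix" (3x3 intrinsics, pixels), "distortion" ([k1, k2, p1, p2, k3] as OpenCV has them; the pictures are not rectified), "world_from_camera" (4x4, takes a point from camera to world coordinates); the wrist camera has in their place "T_tool_cam" (4x4, takes a point from camera to tool coordinates, whose origin is the TCP and whose axes are the flange's). Camera axes: x right, y down, z forward; pixel columns grow to the right and rows downward; lengths in m; the calibration is good to about 2 mm. A picture is of the moment at which its call begins: read the wrist's pose just before it.
- manip.close_job(): hands the job in; it is judged then, once.
The state is a dict: "time_s": time; "joint_positions": joint angles; "dq": joint speeds; "joint_efforts": joint torques, N m; "tcp_pos": TCP position; "eef_rot": TCP orientation; "wrist_force": force on the tool from outside, world axes, zero at the start; "moment": the same for the moment, N m; "finger_gap": finger opening in m; "grasp_force": force on a finger pad.
Only numpy, scipy, OpenCV 4.12 (cv2) and the standard library are available. Lean on these libraries where they do the work, as an engineer would, in place of code of your own. Each camera call takes 0.05 s, during which the arm holds its last target. There are 200 camera calls.

## Task

Make up two job kits from the things on the bench: the big bolt and the nut go into the yellow tray, the tape measure and the piece of steel pipe into the blue one. In each tray one thing goes in each bay, well inside its walls and resting flat on its floor: bolt and tape measure in the long bays, nut and pipe in the short ones, the tape measure and the pipe standing upright as they are now. Leave the flat bar, the cold chisel and the pale soapstone stick where they lie.

Things in the scene. Friction and masses are not known exactly. Their poses are not given: they have to be found in the camera images.
- yellow_tray: shallow yellow plastic tray, fixed, 67 (x) by 186 mm (y); floor 3 mm, walls 4 mm thick, tops 10 mm above the table. Empty. Origin: centre of the underside. Two bays, x by y: LONG 59 x 116 mm, centre (0, 31) mm in the tray's x, y; SHORT 59 x 58 mm, centre (0, -60). Yaw within 0.3 rad of 0 (at 0 the long bay is to the robot's left, the short one to its right).
- blue_tray: shallow blue plastic tray, fixed, 67 (x) by 186 mm (y); floor 3 mm, walls 4 mm thick, tops 10 mm above the table. Empty. Origin: centre of the underside. Two bays, x by y: LONG 59 x 116 mm, centre (0, 31) mm in the tray's x, y; SHORT 59 x 58 mm, centre (0, -60). Yaw within 0.3 rad of 0 (at 0 the long bay is to the robot's left, the short one to its right).
- bolt_mid (a point): big bright steel hexagon bolt lying along its y: 98 mm long, shank 19 mm across x, head (the last 14 mm at +y) 33 mm across and 29 mm high. The point is on the shank at mid length, about 12 mm above the underside; the balance point is about 8 mm from it towards the head. 0.18 kg.
- nut_mid (a point): bright steel hexagon nut lying flat, 33 mm over the corners (x), 28 mm across flats (y), 16 mm high. The point is its centre, 8 mm above the underside. 0.06 kg.
- measure_mid (a point): yellow tape measure standing upright: case 34 mm thick (x), 71 mm long (y from -25 to +46 mm of this point), 66 mm high, with a button on top to 72 mm and the tape's end hook reaching to y = -47 mm near the bottom. The point is 33 mm above the underside, at the middle of the 92 mm overall length. 0.21 kg.
- pipe_mid (a point): piece of dark steel pipe standing on end, 42 mm outer diameter, 75 mm high. The point is its centre, 37.5 mm above the underside. 0.35 kg. Pipe and tape measure stand up to 75 mm high close beside the low things and can be in the way of a gripper that reaches down to these.
- strip: dark steel flat bar with two holes, loose, 160 mm long (its y), 40 mm wide, 6 mm thick; leave it. Origin: centre of the underside.
- chisel: cold chisel with blue shank and bright edge, loose, 155 mm long (its y), 26 mm wide, 17 mm high; leave it. Origin: centre of the underside.
- chalk: pale soapstone marking stick in a holder, loose, 140 mm long (its y), 14 mm wide, 6 mm thick; leave it. Origin: centre of the underside.
There are look-alikes about, which are no part of the job. Leave any purple look-alike of the part that bears pipe_mid alone.

How it is judged:
At the end, for the whole second after the job is handed in: Yellow tray: bolt in the long bay, nut flat in the short one; blue tray: tape measure upright in the long bay, pipe upright in the short one. Points within 12 to 20 mm of the bay's centre along each side and within 3 mm (bolt 4) of their resting height, tilt under 0.15 rad, at rest (x of bolt_mid in the frame of yellow_tray between -0.02 and 0.02 m and y of bolt_mid in the frame of yellow_tray between 0.017 and 0.045 m and z of bolt_mid in the frame of yellow_tray between 0.011 and 0.019 m and x of nut_mid in the frame of yellow_tray between -0.016 and 0.016 m and y of nut_mid in the frame of yellow_tray between -0.076 and -0.044 m and z of nut_mid in the frame of yellow_tray between 0.008 and 0.014 m and angle between each of nut_mid, measure_mid, pipe_mid's own z axis and vertical below 0.15 rad and x of measure_mid in the frame of blue_tray between -0.015 and 0.015 m and y of measure_mid in the frame of blue_tray between 0.016 and 0.046 m and z of measure_mid in the frame of blue_tray between 0.033 and 0.039 m and x of pipe_mid in the frame of blue_tray between -0.012 and 0.012 m and y of pipe_mid in the frame of blue_tray between -0.072 and -0.048 m and z of pipe_mid in the frame of blue_tray between 0.0375 and 0.0435 m and linear speed of each of bolt, nut, measure, pipe below 0.02 m/s); the robot touches nothing.
It fails at once if the flat bar is pushed more than 25 mm away (distance of strip from where it was at the start of the episode above 0.025 m).
It fails at once if the cold chisel is pushed more than 25 mm away (distance of chisel from where it was at the start of the episode above 0.025 m).
It fails at once if the soapstone stick is pushed more than 25 mm away (distance of chalk from where it was at the start of the episode above 0.025 m).
It also fails if it takes over 88 s, if anything falls off the work surface, if the arm or the gripper's body presses on something with over 40 N, if the wrist force passes 120 N, or if a joint passes its speed limit or range.

## Working session

There is one attempt and no reset: what is moved stays moved. The work goes in short steps, Python scripts to look and compute and a tool call to move; the robot and the scene stay as the last step left them, time stands still between calls to the robot, and variables do not carry over. Pictures are saved under pics/ and viewed, at most 14 in all, crops included, and the job is handed in when it is done.

Besides the shell and the picture viewer there is one more tool, called after ">>>" in YAML: its name, and indented under it one key for each argument. apply_moves: Moves the arm, as the interface text tells. Its arguments: {"type":"object","properties":{"commands":{"type":"array","items":{"type":"object","properties":{"turn":{"type":"array","items":{"type":"number"}},"dp":{"type":"array","items":{"type":"number"}},"fingers":{"type":"number"}}}},"newtons":{"type":"number"}},"required":["commands"]}

```bash
mkdir -p pics; ls; cat > h.py <<'E'
import numpy as np,cv2,pickle
from workcell import manip
def snap(n,save=None):
    o=manip.get_obs(); s=manip.snapshot(n)
    if 'world_from_camera' in s: T=np.array(s['world_from_camera'])
    else:
        W=np.eye(4);W[:3,:3]=o['eef_rot'];W[:3,3]=o['tcp_pos'];T=W@np.array(s['T_tool_cam'])
    s['T']=T
    if save: cv2.imwrite('pics/%s.png'%save,s['frame']); pickle.dump(s,open('pics/%s.pkl'%save,'wb'))
    return s
def ray(s,uv,z):
    p=cv2.undistortPoints(np.float32(uv).reshape(-1,1,2),np.array(s['camera_matrix'],float),np.array(s['distortion'],float)).reshape(-1,2)
    d=np.c_[p,np.ones(len(p))]@s['T'][:3,:3].T; o=s['T'][:3,3]
    return o+d*((z-o[2])/d[:,2])[:,None]
def cloud(s):
    h,w=s['depth'].shape; u,v=np.meshgrid(np.arange(w),np.arange(h))
    p=cv2.undistortPoints(np.float32(np.c_[u.ravel(),v.ravel()]).reshape(-1,1,2),np.array(s['camera_matrix'],float),np.array(s['distortion'],float)).reshape(-1,2)
    P=np.c_[p,np.ones(len(p))]*s['depth'].reshape(-1,1)
    return (P@s['T'][:3,:3].T+s['T'][:3,3]).reshape(h,w,3)
E
python3 - <<'E'
from h import *
for n in('scene','top'):
    s=snap(n,n+'0'); print(n,s['T'].round(3).tolist(),np.array(s['camera_matrix']).round(1).tolist())
o=manip.get_obs();print({k:np.round(v,3).tolist() for k,v in o.items()})
E
```

```text
pics
scene [[0.678, -0.541, 0.498, 0.02], [-0.735, -0.507, 0.45, -0.374], [0.009, -0.671, -0.741, 0.806], [0.0, 0.0, 0.0, 1.0]] [[407.7, 0.0, 274.0], [0.0, 407.7, 206.4], [0.0, 0.0, 1.0]]
top [[0.002, -0.985, 0.175, 0.366], [-0.999, -0.009, -0.038, 0.119], [0.039, -0.175, -0.984, 0.93], [0.0, 0.0, 0.0, 1.0]] [[431.7, 0.0, 278.2], [0.0, 431.7, 195.4], [0.0, 0.0, 1.0]]
{'time_s': 0.1, 'joint_positions': [1.196, 0.131, 1.489, -0.0, 1.523, -0.085], 'dq': [0.001, -0.001, -0.004, -0.001, 0.0, 0.001], 'joint_efforts': [0.0, -57.095, -50.194, -0.0, 0.008, 0.0], 'tcp_pos': [0.171, 0.575, 0.404], 'eef_rot': [[-0.958, 0.286, -0.001], [0.286, 0.958, -0.002], [0.0, -0.002, -1.0]], 'wrist_force': [-0.166, 0.12, 0.169], 'moment': [-0.022, 0.026, 0.029], 'grasp_force': 0.0, 'finger_gap': 0.085}
```

View pics/top0.png

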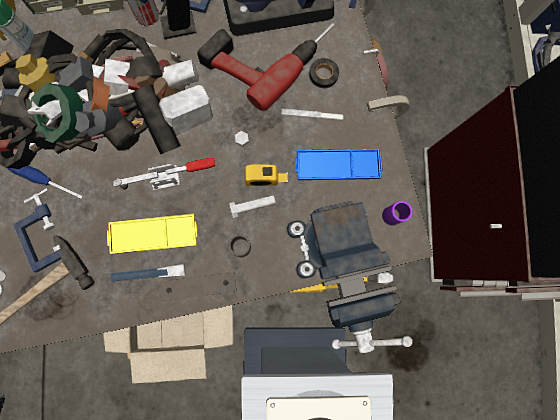

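View pics/scene0.png

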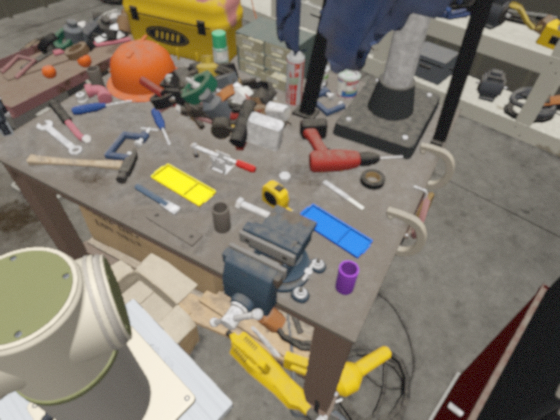

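Top view: candidates are nut (242,138), tape measure (265,175), bolt (252,206), dark pipe (241,245); look-alikes are the purple pipe (397,212), the dark ring (323,72), and chrome cylinders (297,228)/(305,269) by the vise. Yellow tray (152,233), blue tray (339,164), chisel (148,272), strip (205,290), chalk (312,114).

```bash
python3 - <<'E'
from h import *
s=pickle.load(open('pics/top0.pkl','rb'));C=cloud(s);f=s['frame'];hsv=cv2.cvtColor(f,cv2.COLOR_BGR2HSV)
def boxes(roi,m,name,z,mz=None):
    u0,v0,u1,v1=roi; M=np.zeros(f.shape[:2],np.uint8); M[v0:v1,u0:u1]=m[v0:v1,u0:u1]
    n,l,st,c=cv2.connectedComponentsWithStats(M.astype(np.uint8)); i=1+np.argmax(st[1:,4]); 
    v,u=np.nonzero(l==i); P=C[v,u]; 
    W=ray(s,np.c_[u,v],z)[:,:2] if z is not None else P[:,:2]
    (cx,cy),(a,b),ang=cv2.minAreaRect((W*1000).astype(np.float32))
    bx=cv2.boxPoints(((cx,cy),(a,b),ang)); e=bx[1]-bx[0]; g=bx[2]-bx[1]; L=e if np.hypot(*e)>np.hypot(*g) else g
    print(name,len(u),'c',round(cx),round(cy),'size',round(a),round(b),'longdir deg',round(np.degrees(np.arctan2(L[1],L[0])),1),'z pct',np.percentile(P[:,2],[2,50,98]).round(4),'mean',W.mean(0).round(3))
H,S,V=cv2.split(hsv)
Y=(H>20)&(H<35)&(S>130)&(V>120); B=(H>100)&(H<120)&(S>150)&(V>100)
boxes((90,200,210,265),Y,'ytray',.01)
boxes((285,140,395,190),B,'btray',.01)
Z=C[:,:,2]
boxes((240,155,296,195),Z>.03,'measure',None)
boxes((220,225,262,262),Z>.03,'pipe',None)
boxes((220,190,282,222),Z>.006,'bolt',None)
boxes((228,125,256,152),Z>.006,'nut',None)
boxes((228,125,256,152),V>150,'nutV',.016)
boxes((220,190,282,222),V>140,'boltV',.012)
boxes((275,100,350,125),V>150,'chalkV',.006)
boxes((105,258,190,285),Z>.006,'chisel',None)
boxes((310,190,390,290),Z>.03,'vise',None)
boxes((280,215,322,285),Z>.01,'viseb',None)
big=cv2.resize(f[120:310,90:390],None,fx=2.6,fy=2.6,interpolation=cv2.INTER_CUBIC); cv2.imwrite('pics/crop1.png',big)
E
```

```text
ytray 1982 c 445 354 size 68 194 longdir deg -83.7 z pct [-0.0008  0.0035  0.0118] mean [0.443 0.372]
btray 2400 c 603 -51 size 66 193 longdir deg -89.0 z pct [-0.0007  0.0032  0.0115] mean [ 0.602 -0.05 ]
measure 629 c 477 119 size 220 70 longdir deg 0.3 z pct [0.0341 0.0627 0.0723] mean [0.566 0.121]
pipe 184 c 399 154 size 86 42 longdir deg 22.1 z pct [0.0335 0.0734 0.0774] mean [0.419 0.163]
bolt 442 c 445 127 size 157 98 longdir deg 10.5 z pct [0.0123 0.0197 0.0304] mean [0.506 0.142]
nut 154 c 522 137 size 312 28 longdir deg 11.8 z pct [0.0071 0.0149 0.0183] mean [0.655 0.164]
nutV 143 c 658 165 size 30 29 longdir deg 1.3 z pct [0.0021 0.0149 0.0184] mean [0.658 0.165]
boltV 414 c 513 139 size 33 98 longdir deg -70.9 z pct [0.0127 0.0199 0.0305] mean [0.509 0.143]
chalkV 349 c 720 7 size 139 14 longdir deg 85.7 z pct [-0.0005  0.0051  0.0088] mean [0.72  0.008]
chisel 686 c 370 278 size 29 317 longdir deg -85.9 z pct [0.0088 0.0151 0.0193] mean [0.362 0.351]
vise 4939 c 424 -5 size 217 166 longdir deg 77.4 z pct [0.0437 0.147  0.1863] mean [ 0.413 -0.031]
viseb 1308 c 419 50 size 124 122 longdir deg 82.8 z pct [0.0109 0.038  0.1635] mean [0.421 0.023]
```

View pics/crop1.png

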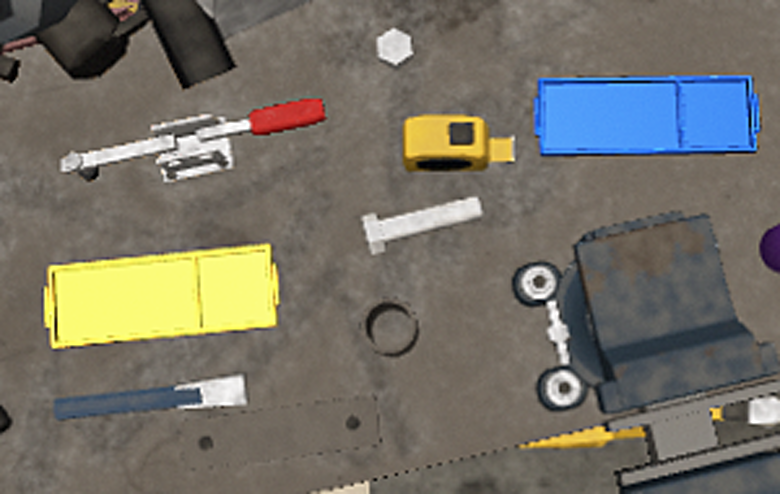

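The crop shows the hex nut, tape measure (hook to the right), bolt (head left), dark pipe ring and both empty trays; dividers at crop (200,290) and (680,115), so the short bays are on the right. I'll refine positions with invalid depth removed.

```bash
python3 - <<'E'
from h import *
s=pickle.load(open('pics/top0.pkl','rb'));C=cloud(s);f=s['frame'];Z=C[:,:,2].copy();Z[s['depth']<=0]=np.nan
def box(roi,lo,hi,name):
    u0,v0,u1,v1=roi; M=np.zeros(Z.shape,np.uint8); M[v0:v1,u0:u1]=((Z>lo)&(Z<hi))[v0:v1,u0:u1]
    n,l,st,_=cv2.connectedComponentsWithStats(M); i=1+np.argmax(st[1:,4]); P=C[l==i]
    (c,d,a)=r=cv2.minAreaRect((P[:,:2]*1000).astype(np.float32)); b=cv2.boxPoints(r)
    e=max([b[1]-b[0],b[2]-b[1]],key=np.linalg.norm)
    print(name,len(P),np.round(c),np.round(d),'dir',round(np.degrees(np.arctan2(e[1],e[0])),1),P.mean(0).round(4))
    return P
box((240,155,296,195),.055,.069,'measure top')
box((240,155,296,195),.0695,.1,'button')
box((275,165,296,195),.006,.03,'hook')
box((220,225,262,262),.067,.085,'pipe top')
box((220,190,282,222),.006,.05,'bolt')
box((220,190,282,222),.023,.05,'bolt head')
box((228,125,256,152),.010,.05,'nut')
v=C[185:295,270:400][np.isfinite(Z[185:295,270:400])&(Z[185:295,270:400]>.02)]
print('vise x max by y'); 
for y in np.arange(-.14,.1,.03):
    q=v[(abs(v[:,1]-y)<.015)]; 
    if len(q):print(round(y,2),[(round(z,2),q[q[:,2]>z][:,0].max().round(3)) for z in(.02,.08,.12,.16) if (q[:,2]>z).any()])
# nut orientation
g=cv2.cvtColor(f,cv2.COLOR_BGR2GRAY);m=np.zeros_like(g);m[125:152,228:256]=(g>135)[125:152,228:256]
k=max(cv2.findContours(m,0,1)[0],key=cv2.contourArea)[:,0]
W=ray(s,k,.016)[:,:2]; c=W.mean(0);r=W-c;th=np.arctan2(r[:,1],r[:,0]);R=np.hypot(*r.T)
Z6=np.sum(R*np.exp(6j*th))/1; print('nut c',c,'corner deg',np.degrees(np.angle(Z6))/6,abs(Z6)/R.sum(),[ (d,np.ptp(W@[np.cos(np.radians(d)),np.sin(np.radians(d))]).round(4)) for d in range(0,180,10)])
# divider + tray edges: floor vs. wall heights along axis
for n,(cx,cy),yaw in(('y',(.445,.354),.11),('b',(.603,-.051),.017)):
    q=C.reshape(-1,3);q=q[np.isfinite(Z.ravel())]; d=q[:,:2]-[cx,cy]; lx=d@[np.cos(yaw),np.sin(yaw)]; ly=d@[-np.sin(yaw),np.cos(yaw)]
    for ax,(t,o,L) in(('y',(ly,lx,.11)),('x',(lx,ly,.045))):
        b=np.arange(-L,L,.004); print(n,ax,[(int(round(x*1000)),round(1000*np.median(q[(abs(t-x)<.002)&(abs(o)<.02),2]),1)) for x in b])
E
```

```text
measure top 405 [569. 122.] [36. 60.] dir -89.6 [0.5681 0.1245 0.0626]
button 60 [570. 108.] [17. 19.] dir -88.8 [0.5695 0.1075 0.0711]
hook 28 [571.  69.] [22. 11.] dir 0.2 [0.5716 0.0676 0.0091]
pipe top 127 [419. 163.] [40. 39.] dir 0.6 [0.4189 0.1624 0.0743]
bolt 439 [509. 138.] [33. 97.] dir -75.1 [0.507  0.1418 0.0201]
bolt head 82 [498. 170.] [22. 31.] dir -89.0 [0.4983 0.1752 0.027 ]
nut 143 [658. 164.] [31. 28.] dir 68.4 [0.6578 0.165  0.0149]
vise x max by y
-0.14 [(0.02, np.float64(0.506))]
-0.11 [(0.02, np.float64(0.4)), (0.08, np.float64(0.4)), (0.12, np.float64(0.4)), (0.16, np.float64(0.4))]
-0.08 [(0.02, np.float64(0.493)), (0.08, np.float64(0.493)), (0.12, np.float64(0.493)), (0.16, np.float64(0.414))]
-0.05 [(0.02, np.float64(0.499)), (0.08, np.float64(0.499)), (0.12, np.float64(0.499)), (0.16, np.float64(0.41))]
-0.02 [(0.02, np.float64(0.495)), (0.08, np.float64(0.495)), (0.12, np.float64(0.495)), (0.16, np.float64(0.403))]
0.01 [(0.02, np.float64(0.49)), (0.08, np.float64(0.49)), (0.12, np.float64(0.49)), (0.16, np.float64(0.396))]
0.04 [(0.02, np.float64(0.474))
[... 3637 characters left out ...]
loat64(2.5)), (86, np.float64(3.2)), (90, np.float64(9.6)), (94, np.float64(8.4)), (98, np.float64(-0.2)), (102, np.float64(-0.6)), (106, np.float64(0.1))]
b x [(-45, np.float64(-0.7)), (-41, np.float64(-0.7)), (-37, np.float64(-0.0)), (-33, np.float64(4.7)), (-29, np.float64(9.1)), (-25, np.float64(2.2)), (-21, np.float64(3.0)), (-17, np.float64(3.2)), (-13, np.float64(2.1)), (-9, np.float64(2.4)), (-5, np.float64(2.7)), (-1, np.float64(3.0)), (3, np.float64(3.0)), (7, np.float64(2.0)), (11, np.float64(2.9)), (15, np.float64(3.2)), (19, np.float64(2.6)), (23, np.float64(2.7)), (27, np.float64(2.5)), (31, np.float64(7.2)), (35, np.float64(7.0)), (39, np.float64(0.6)), (43, np.float64(-0.4))]
```

>>> apply_moves:
  commands:
    - {"turn": [0, 0, 0.125], "fingers": 1}
    - {"turn": [0, 0, 0.125]}
    - {"turn": [0, 0, 0.125]}
    - {"turn": [0, 0, 0.125]}
    - {"turn": [0, 0, 0.125]}
    - {"turn": [0, 0, 0.125]}
    - {"turn": [0, 0, 0.125]}
    - {"turn": [0, 0, 0.125]}
    - {"turn": [0, 0, 0.125]}
    - {"turn": [0, 0, 0.125]}
    - {"turn": [0, 0, 0.03]}
    - {}
  newtons: 60

```text
$.commands[0]: bad value
```

>>> apply_moves:
  commands:
    - {"dp": [0, 0, 0], "turn": [0, 0, 0.125], "fingers": 1}
    - {"dp": [0, 0, 0], "turn": [0, 0, 0.125], "fingers": 1}
    - {"dp": [0, 0, 0], "turn": [0, 0, 0.125], "fingers": 1}
    - {"dp": [0, 0, 0], "turn": [0, 0, 0.125], "fingers": 1}
    - {"dp": [0, 0, 0], "turn": [0, 0, 0.125], "fingers": 1}
    - {"dp": [0, 0, 0], "turn": [0, 0, 0.125], "fingers": 1}
    - {"dp": [0, 0, 0], "turn": [0, 0, 0.125], "fingers": 1}
    - {"dp": [0, 0, 0], "turn": [0, 0, 0.125], "fingers": 1}
    - {"dp": [0, 0, 0], "turn": [0, 0, 0.125], "fingers": 1}
    - {"dp": [0, 0, 0], "turn": [0, 0, 0.125], "fingers": 1}
    - {"dp": [0, 0, 0], "turn": [0, 0, 0.03], "fingers": 1}
  newtons: 60

```text
time_s: 1.02
tcp_pos: [0.1714, 0.5749, 0.404]
eef_rot: [[0.007, 1.0, -0.0], [1.0, -0.007, -0.001], [-0.001, -0.0, -1.0]]
wrist_force: [-0.2, 0.8, -0.1]
finger_gap: 0.0851
grasp_force: 0.0
```

```bash
cat > g.py <<'E'
import sys
from h import *
def go(x=None,y=None,z=None,phi=None):
    o=manip.get_obs();R=np.array(o['eef_rot']);p=np.array(o['tcp_pos']);ph=np.arctan2(R[1,1],R[0,1])
    print('t',round(o['time_s'],2),'p',p.round(4),'phi',round(ph,3),'z',R[:,2].round(3),'gap',round(o['finger_gap'],4),'gf',round(o['grasp_force'],1),'F',np.round(o['wrist_force'],1))
    if x is not None: print('tool dp mm',(R.T@(np.array([x,y,z])-p)*1000).round(1))
    if phi is not None: print('turn z',round(ph-phi,3))
if __name__=='__main__': go(*map(float,sys.argv[1:]))
E
python3 g.py .57 .119 .29 0
```

```text
t 1.02 p [0.1714 0.5749 0.404 ] phi -0.007 z [-0.    -0.001 -1.   ] gap 0.0851 gf 0.0 F [-0.2  0.8 -0.1]
tool dp mm [-453.   401.7  114.4]
turn z -0.007
```

>>> apply_moves:
  commands:
    - {"dp": [-28, 25, 7], "turn": [0, 0, 0], "fingers": 1}
    - {"dp": [-28, 25, 7], "turn": [0, 0, 0], "fingers": 1}
    - {"dp": [-28, 25, 7], "turn": [0, 0, 0], "fingers": 1}
    - {"dp": [-28, 25, 7], "turn": [0, 0, 0], "fingers": 1}
    - {"dp": [-28, 25, 7], "turn": [0, 0, 0], "fingers": 1}
    - {"dp": [-28, 25, 7], "turn": [0, 0, 0], "fingers": 1}
    - {"dp": [-28, 25, 7], "turn": [0, 0, 0], "fingers": 1}
    - {"dp": [-28, 25, 7], "turn": [0, 0, 0], "fingers": 1}
    - {"dp": [-28, 25, 7], "turn": [0, 0, 0], "fingers": 1}
    - {"dp": [-28, 25, 7], "turn": [0, 0, 0], "fingers": 1}
    - {"dp": [-28, 25, 7], "turn": [0, 0, 0], "fingers": 1}
    - {"dp": [-28, 25, 7], "turn": [0, 0, 0], "fingers": 1}

```text
time_s: 2.02
tcp_pos: [0.4725, 0.2376, 0.3201]
eef_rot: [[-0.001, 1.0, -0.0], [1.0, 0.001, -0.0], [-0.0, -0.0, -1.0]]
wrist_force: [-0.1, 0.5, -0.1]
finger_gap: 0.0854
grasp_force: 0.0
```

```bash
python3 g.py .57 .119 .29 0
```

```text
t 2.02 p [0.4725 0.2376 0.3201] phi 0.001 z [-0. -0. -1.] gap 0.0854 gf 0.0 F [-0.1  0.5 -0.1]
tool dp mm [-118.7   97.4   30.1]
turn z 0.001
```

Tracking is exact with negligible lag. I stop above the measure and take a wrist picture.

>>> apply_moves:
  commands:
    - {"dp": [-30, 24, 0], "turn": [0, 0, 0], "fingers": 1}
    - {"dp": [-30, 24, 0], "turn": [0, 0, 0], "fingers": 1}
    - {"dp": [-30, 24, 0], "turn": [0, 0, 0], "fingers": 1}
    - {"dp": [-29, 25, 0], "turn": [0, 0, 0], "fingers": 1}
    - {"dp": [0, 0, 0], "turn": [0, 0, 0], "fingers": 1}

```text
time_s: 2.43
tcp_pos: [0.5719, 0.1152, 0.3204]
eef_rot: [[0.004, 1.0, 0.001], [1.0, -0.004, -0.002], [-0.002, 0.001, -1.0]]
wrist_force: [0.0, -0.2, 0.9]
finger_gap: 0.0855
grasp_force: 0.0
```

```bash
python3 - <<'E'
from h import *
from g import go
s=snap('wrist','w1');go(.57,.119,.19,0)
C=cloud(s);Z=C[:,:,2];ok=s['depth']>0
def st(n,m):
    P=C[m&ok];
    if len(P)<5: print(n,'none');return
    r=cv2.minAreaRect((P[:,:2]*1000).astype(np.float32));print(n,len(P),np.round(r[0]),np.round(r[1]),round(r[2],1),'x',np.percentile(P[:,0],[1,99]).round(3),'y',np.percentile(P[:,1],[1,99]).round(3))
N=(abs(C[:,:,0]-.57)<.06)&(abs(C[:,:,1]-.11)<.075)
st('case',N&(Z>.045)&(Z<.08)); st('hook',N&(Z>.004)&(Z<.03)&(C[:,:,1]<.085)&(abs(C[:,:,0]-.57)<.03))
N=(abs(C[:,:,0]-.505)<.04)&(abs(C[:,:,1]-.14)<.07); st('bolt',N&(Z>.006)&(Z<.035)); st('head',N&(Z>.024)&(Z<.035))
N=(abs(C[:,:,0]-.658)<.03)&(abs(C[:,:,1]-.165)<.03); st('nut',N&(Z>.009)&(Z<.03))
N=(abs(C[:,:,0]-.419)<.04)&(abs(C[:,:,1]-.163)<.04); st('pipe',N&(Z>.065)&(Z<.085))
print('tape top prof',[(round(y,3),np.median(Z[ok&(abs(C[:,:,0]-.57)<.008)&(abs(C[:,:,1]-y)<.003)]).round(3)) for y in np.arange(.06,.165,.006)])
E
```

```text
t 2.48 p [0.5704 0.1173 0.3201] phi -0.003 z [-0.    -0.001 -1.   ] gap 0.0853 gf 0.0 F [-0.7  0.4 -0.2]
tool dp mm [  1.8  -0.4 130.1]
turn z -0.003
case 3200 [570. 124.] [36. 64.] 0.1 x [0.553 0.588] y [0.093 0.156]
hook 369 [581.  55.] [34. 37.] 8.2 x [0.563 0.6  ] y [0.036 0.071]
bolt 2385 [510. 140.] [33. 96.] 16.0 x [0.486 0.529] y [0.095 0.188]
head 382 [502. 170.] [23. 33.] 15.6 x [0.488 0.51 ] y [0.172 0.188]
nut 907 [658. 167.] [32. 29.] 0.5 x [0.643 0.672] y [0.153 0.181]
pipe 1817 [419. 164.] [43. 43.] 12.7 x [0.399 0.44 ] y [0.144 0.185]
  return _methods._mean(a, axis=axis, dtype=dtype,
  ret = ret.dtype.type(ret / rcount)
```

View pics/w1.png

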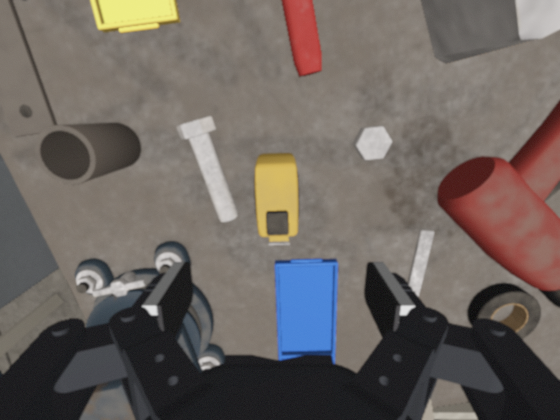

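The wrist view agrees with the top view: the measure (277,197) stands with its hook toward the blue tray, the bolt is at (208,170), the nut at (374,143), the pipe at (90,150), and no obstacle is close to the fingers. I descend with reduced opening and grip the measure.

>>> apply_moves:
  commands:
    - {"dp": [3.5, 0, 0], "turn": [0, 0, 0], "fingers": 0.65}
    - {"dp": [0, 0, 25], "turn": [0, 0, 0], "fingers": 0.65}
    - {"dp": [0, 0, 25], "turn": [0, 0, 0], "fingers": 0.65}
    - {"dp": [0, 0, 25], "turn": [0, 0, 0], "fingers": 0.65}
    - {"dp": [0, 0, 25], "turn": [0, 0, 0], "fingers": 0.65}
    - {"dp": [0, 0, 15], "turn": [0, 0, 0], "fingers": 0.65}
    - {"dp": [0, 0, 10], "turn": [0, 0, 0], "fingers": 0.65}
    - {"dp": [0, 0, 0], "turn": [0, 0, 0], "fingers": 0.65}

```text
time_s: 3.15
tcp_pos: [0.5669, 0.125, 0.1929]
eef_rot: [[-0.003, 1.0, -0.005], [1.0, 0.003, -0.0], [-0.0, -0.005, -1.0]]
wrist_force: [0.7, 0.3, -1.2]
finger_gap: 0.0558
grasp_force: 0.0
```

>>> apply_moves:
  commands:
    - {"dp": [0, 0, 0], "turn": [0, 0, 0], "fingers": 0.2}
    - {"dp": [0, 0, 0], "turn": [0, 0, 0], "fingers": 0.2}
    - {"dp": [0, 0, 0], "turn": [0, 0, 0], "fingers": 0.2}
    - {"dp": [0, 0, 0], "turn": [0, 0, 0], "fingers": 0.2}
    - {"dp": [0, 0, 0], "turn": [0, 0, 0], "fingers": 0.2}
    - {"dp": [0, 0, 0], "turn": [0, 0, 0], "fingers": 0.2}
  newtons: 50

```text
time_s: 3.65
tcp_pos: [0.5696, 0.1242, 0.1972]
eef_rot: [[-0.001, 1.0, 0.002], [1.0, 0.001, 0.001], [0.001, 0.002, -1.0]]
wrist_force: [-0.9, 2.1, 7.6]
finger_gap: 0.0338
grasp_force: 51.9
```

```bash
python3 g.py .6025 -.010 .235 0.017
```

```text
t 3.65 p [0.5696 0.1242 0.1972] phi 0.001 z [ 0.002  0.001 -1.   ] gap 0.0338 gf 51.9 F [-0.9  2.1  7.6]
tool dp mm [-134.2   32.9  -37.8]
turn z -0.016
```

>>> apply_moves:
  commands:
    - {"dp": [0, 0, -10], "turn": [0, 0, 0], "fingers": 0.2}
    - {"dp": [0, 0, -20], "turn": [0, 0, 0], "fingers": 0.2}
    - {"dp": [-10, 3, -10], "turn": [0, 0, 0], "fingers": 0.2}
    - {"dp": [-22, 6, 0], "turn": [0, 0, 0], "fingers": 0.2}
    - {"dp": [-22, 6, 0], "turn": [0, 0, 0], "fingers": 0.2}
    - {"dp": [-22, 6, 0], "turn": [0, 0, 0], "fingers": 0.2}
    - {"dp": [-22, 6, 0], "turn": [0, 0, 0], "fingers": 0.2}
    - {"dp": [-22, 4, 0], "turn": [0, 0, -0.017], "fingers": 0.2}
    - {"dp": [-11, 2, 0], "turn": [0, 0, 0], "fingers": 0.2}
    - {"dp": [0, 0, 0], "turn": [0, 0, 0], "fingers": 0.2}
    - {"dp": [0, 0, 0], "turn": [0, 0, 0], "fingers": 0.2}

```text
time_s: 4.57
tcp_pos: [0.6021, -0.0077, 0.2357]
eef_rot: [[-0.016, 1.0, -0.0], [1.0, 0.016, 0.0], [0.0, -0.0, -1.0]]
wrist_force: [0.6, -0.6, -1.7]
finger_gap: 0.0334
grasp_force: 51.0
```

```bash
python3 - <<'E'
from g import *
go(.6025,-.008,.2,.017)
s=snap('top','top1');C=cloud(s);Z=C[:,:,2]
m=(s['depth']>0)&(Z>-.01)&(Z<.03)&(abs(C[:,:,0]-.57)<.05)&(abs(C[:,:,1]-.11)<.06)
print('residual z>6mm at old place',(m&(Z>.006)).sum())
E
```

```text
t 4.57 p [ 0.6021 -0.0077  0.2357] phi 0.016 z [-0.  0. -1.] gap 0.0334 gf 51.0 F [ 0.6 -0.6 -1.7]
tool dp mm [-0.3  0.4 35.7]
turn z -0.001
residual z>6mm at old place 47
```

>>> apply_moves:
  commands:
    - {"dp": [0, 0, 15], "turn": [0, 0, 0], "fingers": 0.2}
    - {"dp": [0, 0, 12], "turn": [0, 0, 0], "fingers": 0.2}
    - {"dp": [0, 0, 6], "turn": [0, 0, 0], "fingers": 0.2}
    - {"dp": [0, 0, 3], "turn": [0, 0, 0], "fingers": 0.2}
    - {"dp": [0, 0, 0], "turn": [0, 0, 0], "fingers": 0.2}
    - {"dp": [0, 0, 0], "turn": [0, 0, 0], "fingers": 0.2}

```text
time_s: 5.12
tcp_pos: [0.602, -0.0061, 0.2001]
eef_rot: [[-0.019, 1.0, -0.001], [1.0, 0.019, 0.0], [0.0, -0.001, -1.0]]
wrist_force: [-4.4, 1.5, 5.1]
finger_gap: 0.0338
grasp_force: 51.4
```

>>> apply_moves:
  commands:
    - {"dp": [0, 0, 0], "turn": [0, 0, 0], "fingers": 0.5}
    - {"dp": [0, 0, 0], "turn": [0, 0, 0], "fingers": 0.6}
    - {"dp": [0, 0, 0], "turn": [0, 0, 0], "fingers": 0.65}
    - {"dp": [0, 0, -15], "turn": [0, 0, 0], "fingers": 0.65}
    - {"dp": [0, 0, -35], "turn": [0, 0, 0], "fingers": 0.65}
    - {"dp": [0, 0, -40], "turn": [0, 0, 0], "fingers": 0.65}
    - {"dp": [0, 0, -20], "turn": [0, 0, 0], "fingers": 0.65}
    - {"dp": [30, -20, 0], "turn": [0, 0, 0], "fingers": 0.8}
    - {"dp": [30, -20, 0], "turn": [0, 0, 0], "fingers": 0.8}
    - {"dp": [30, -20, 0], "turn": [0, 0, 0], "fingers": 0.8}
    - {"dp": [30, -20, 0], "turn": [0, 0, 0], "fingers": 0.8}
    - {"dp": [0, 0, 0], "turn": [0, 0, 0], "fingers": 0.8}

```text
time_s: 6.12
tcp_pos: [0.5171, 0.1157, 0.3093]
eef_rot: [[-0.021, 1.0, -0.002], [1.0, 0.021, 0.002], [0.002, -0.002, -1.0]]
wrist_force: [-0.7, -0.3, 0.4]
finger_gap: 0.0682
grasp_force: 0.0
```

```bash
cat > chk.py <<'E'
from h import *
TR={'y':(.445,.354,.11),'b':(.603,-.051,.017)}
def chk(name,tray,ly0,half=.05,lo=.011,save=None):
    s=snap('top',save);C=cloud(s);cx,cy,w=TR[tray];d=C[:,:,:2]-[cx,cy]
    lx=d@[np.cos(w),np.sin(w)];ly=d@[-np.sin(w),np.cos(w)]
    m=(s['depth']>0)&(abs(lx)<.03)&(abs(ly-ly0)<half)&(C[:,:,2]>lo)&(C[:,:,2]<.12)
    P=np.c_[lx[m],ly[m],C[:,:,2][m]]; print(name,len(P),'lo/hi',(np.percentile(P,[1,99],axis=0)*1000).round(1).tolist())
    r=cv2.minAreaRect((P[:,:2]*1000).astype(np.float32));print(np.round(r[0],1),np.round(r[1],1),round(r[2],1)); return s
E
python3 - <<'E'
from chk import *
from g import go
chk('measure','b',.031,.057,.03,'top2'); go(.419,.164,.32,0)
E
```

```text
measure 23 lo/hi [[-18.9, 65.6, 32.6], [-11.7, 76.0, 59.7]]
[-16.3  71.6] [12.5  4.2] 56.4
t 6.17 p [0.5185 0.1139 0.3096] phi 0.022 z [-0.001  0.001 -1.   ] gap 0.0687 gf 0.0 F [ 0.3 -0.5 -0.3]
tool dp mm [ 52.2 -98.3 -10.3]
turn z 0.022
```

>>> apply_moves:
  commands:
    - {"dp": [18, -33, 0], "turn": [0, 0, 0.022], "fingers": 0.8}
    - {"dp": [18, -33, 0], "turn": [0, 0, 0], "fingers": 0.8}
    - {"dp": [16, -32, 0], "turn": [0, 0, 0], "fingers": 0.8}
    - {"dp": [0, 0, 0], "turn": [0, 0, 0], "fingers": 0.8}
    - {"dp": [0, 0, 0], "turn": [0, 0, 0], "fingers": 0.8}

```text
time_s: 6.58
tcp_pos: [0.4212, 0.1634, 0.3097]
eef_rot: [[0.002, 1.0, 0.001], [1.0, -0.002, -0.0], [-0.0, 0.001, -1.0]]
wrist_force: [1.0, 0.4, -0.2]
finger_gap: 0.0682
grasp_force: 0.0
```

```bash
python3 - <<'E'
from chk import *
from g import go
chk('measure','b',.031,.057,.03,'top3'); go(.419,.164,.2,0)
E
```

```text
measure 632 lo/hi [[-19.8, 9.7, 31.2], [14.9, 75.8, 75.5]]
[-1.9 40.2] [71.6 36.7] 89.4
t 6.63 p [0.4222 0.163  0.3101] phi -0.003 z [ 0.002 -0.    -1.   ] gap 0.0686 gf 0.0 F [ 1.   0.2 -0.1]
tool dp mm [  1.   -3.4 110.1]
turn z -0.003
```

The measure stands at bay-local (-2, 30) mm, upright. Now the pipe.

>>> apply_moves:
  commands:
    - {"dp": [0, -2, 25], "turn": [0, 0, 0], "fingers": 0.8}
    - {"dp": [0, 0, 30], "turn": [0, 0, 0], "fingers": 0.8}
    - {"dp": [0, 0, 30], "turn": [0, 0, 0], "fingers": 0.8}
    - {"dp": [0, 0, 15], "turn": [0, 0, 0], "fingers": 0.8}
    - {"dp": [0, 0, 10], "turn": [0, 0, 0], "fingers": 0.8}
    - {"dp": [0, 0, 0], "turn": [0, 0, 0], "fingers": 0.3}
    - {"dp": [0, 0, 0], "turn": [0, 0, 0], "fingers": 0.3}
    - {"dp": [0, 0, 0], "turn": [0, 0, 0], "fingers": 0.3}
    - {"dp": [0, 0, 0], "turn": [0, 0, 0], "fingers": 0.3}
    - {"dp": [0, 0, 0], "turn": [0, 0, 0], "fingers": 0.3}
    - {"dp": [0, 0, 0], "turn": [0, 0, 0], "fingers": 0.3}
    - {"dp": [0, 0, 0], "turn": [0, 0, 0], "fingers": 0.3}
  newtons: 60

```text
time_s: 7.63
tcp_pos: [0.4204, 0.1633, 0.2006]
eef_rot: [[0.004, 1.0, 0.002], [1.0, -0.004, 0.0], [0.0, 0.002, -1.0]]
wrist_force: [0.6, -1.6, 1.5]
finger_gap: 0.0413
grasp_force: 61.3
```

```bash
python3 g.py .604 -.111 .3 0
```

```text
t 7.63 p [0.4204 0.1633 0.2006] phi -0.004 z [ 0.002  0.    -1.   ] gap 0.0413 gf 61.3 F [ 0.6 -1.6  1.5]
tool dp mm [-273.5  184.9  -99.1]
turn z -0.004
```

>>> apply_moves:
  commands:
    - {"dp": [0, 0, -15], "turn": [0, 0, 0], "fingers": 0.3}
    - {"dp": [0, 0, -30], "turn": [0, 0, 0], "fingers": 0.3}
    - {"dp": [0, 15, -30], "turn": [0, 0, 0], "fingers": 0.3}
    - {"dp": [0, 30, -20], "turn": [0, 0, 0], "fingers": 0.3}
    - {"dp": [0, 33, -15], "turn": [0, 0, 0], "fingers": 0.3}
    - {"dp": [-15, 33, 0], "turn": [0, 0, 0], "fingers": 0.3}
    - {"dp": [-15, 33, 0], "turn": [0, 0, 0], "fingers": 0.3}
    - {"dp": [-25, 25, 0], "turn": [0, 0, 0], "fingers": 0.3}
    - {"dp": [-34, 15, 0], "turn": [0, 0, 0], "fingers": 0.3}
    - {"dp": [-36, 0, 0], "turn": [0, 0, 0], "fingers": 0.3}
    - {"dp": [-36, 0, 0], "turn": [0, 0, 0], "fingers": 0.3}
    - {"dp": [-36, 0, 0], "turn": [0, 0, 0], "fingers": 0.3}

```text
time_s: 8.63
tcp_pos: [0.6029, -0.036, 0.309]
eef_rot: [[0.003, 1.0, -0.001], [1.0, -0.003, 0.0], [0.0, -0.001, -1.0]]
wrist_force: [0.4, 0.2, -4.1]
finger_gap: 0.0414
grasp_force: 62.4
```

>>> apply_moves:
  commands:
    - {"dp": [-36, 0, 0], "turn": [0, 0, 0], "fingers": 0.3}
    - {"dp": [-26, 0, 0], "turn": [0, 0, 0], "fingers": 0.3}
    - {"dp": [-15, 0, 0], "turn": [0, 0, 0], "fingers": 0.3}
    - {"dp": [0, 0, 0], "turn": [0, 0, 0], "fingers": 0.3}
    - {"dp": [0, 0, 0], "turn": [0, 0, 0], "fingers": 0.3}
    - {"dp": [0, 0, 0], "turn": [0, 0, 0], "fingers": 0.3}

```text
time_s: 9.13
tcp_pos: [0.6027, -0.1106, 0.3093]
eef_rot: [[0.004, 1.0, -0.001], [1.0, -0.004, 0.001], [0.001, -0.001, -1.0]]
wrist_force: [0.9, 0.1, -5.0]
finger_gap: 0.0414
grasp_force: 62.4
```

```bash
python3 g.py .604 -.111 .204 0
```

```text
t 9.13 p [ 0.6027 -0.1106  0.3093] phi -0.004 z [-0.001  0.001 -1.   ] gap 0.0414 gf 62.4 F [ 0.9  0.1 -5. ]
tool dp mm [ -0.5   1.4 105.3]
turn z -0.004
```

>>> apply_moves:
  commands:
    - {"dp": [0, 0, 25], "turn": [0, 0, 0], "fingers": 0.3}
    - {"dp": [0, 0, 30], "turn": [0, 0, 0], "fingers": 0.3}
    - {"dp": [0, 0, 25], "turn": [0, 0, 0], "fingers": 0.3}
    - {"dp": [0, 0, 15], "turn": [0, 0, 0], "fingers": 0.3}
    - {"dp": [0, 0, 7], "turn": [0, 0, 0], "fingers": 0.3}
    - {"dp": [0, 0, 4], "turn": [0, 0, 0], "fingers": 0.3}
    - {"dp": [0, 0, 0], "turn": [0, 0, 0], "fingers": 0.3}
    - {"dp": [0, 0, 0], "turn": [0, 0, 0], "fingers": 0.3}
    - {"dp": [0, 0, 0], "turn": [0, 0, 0], "fingers": 0.3}

```text
time_s: 9.88
tcp_pos: [0.6034, -0.111, 0.2048]
eef_rot: [[0.003, 1.0, 0.002], [1.0, -0.003, -0.0], [-0.0, 0.002, -1.0]]
wrist_force: [-0.3, -0.2, -3.5]
finger_gap: 0.0413
grasp_force: 62.6
```

>>> apply_moves:
  commands:
    - {"dp": [0, 0, 0], "turn": [0, 0, 0], "fingers": 0.6}
    - {"dp": [0, 0, 0], "turn": [0, 0, 0], "fingers": 0.7}
    - {"dp": [0, 0, 0], "turn": [0, 0, 0], "fingers": 0.8}
    - {"dp": [0, 0, -20], "turn": [0, 0, 0], "fingers": 0.8}
    - {"dp": [0, 0, -35], "turn": [0, 0, 0], "fingers": 0.8}
    - {"dp": [0, 0, -40], "turn": [0, 0, 0], "fingers": 0.8}
    - {"dp": [0, 0, -20], "turn": [0, 0, 0], "fingers": 0.8}
    - {"dp": [40, 0, 0], "turn": [0, 0, 0], "fingers": 0.6}
    - {"dp": [40, 0, 0], "turn": [0, 0, 0], "fingers": 0.6}
    - {"dp": [40, 0, 0], "turn": [0, 0, 0], "fingers": 0.6}
    - {"dp": [40, 0, 0], "turn": [0, 0, 0], "fingers": 0.6}
    - {"dp": [38, -10, 0], "turn": [0, 0, 0], "fingers": 0.6}

```text
time_s: 10.88
tcp_pos: [0.5942, 0.0882, 0.3196]
eef_rot: [[0.005, 1.0, 0.002], [1.0, -0.005, 0.0], [0.0, 0.002, -1.0]]
wrist_force: [0.6, 0.3, -1.0]
finger_gap: 0.0513
grasp_force: 0.0
```

```bash
python3 g.py .508 .148 .31 0.28
```

```text
t 10.88 p [0.5942 0.0882 0.3196] phi -0.005 z [ 0.002  0.    -1.   ] gap 0.0513 gf 0.0 F [ 0.6  0.3 -1. ]
tool dp mm [ 59.4 -86.4   9.5]
turn z -0.285
```

>>> apply_moves:
  commands:
    - {"dp": [20, -29, 0], "turn": [0, 0, 0], "fingers": 0.6}
    - {"dp": [20, -29, 0], "turn": [0, 0, 0], "fingers": 0.6}
    - {"dp": [20, -29, 0], "turn": [0, 0, 0], "fingers": 0.6}
    - {"dp": [0, 0, 0], "turn": [0, 0, -0.1], "fingers": 0.6}
    - {"dp": [0, 0, 0], "turn": [0, 0, -0.1], "fingers": 0.6}
    - {"dp": [0, 0, 0], "turn": [0, 0, -0.085], "fingers": 0.6}
    - {"dp": [0, 0, 0], "turn": [0, 0, 0], "fingers": 0.6}
    - {"dp": [0, 0, 0], "turn": [0, 0, 0], "fingers": 0.6}

```text
time_s: 11.55
tcp_pos: [0.5069, 0.1468, 0.3192]
eef_rot: [[-0.275, 0.962, 0.001], [0.962, 0.275, 0.0], [-0.0, 0.001, -1.0]]
wrist_force: [-0.1, 0.3, -0.6]
finger_gap: 0.0512
grasp_force: 0.0
```

```bash
python3 - <<'E'
from chk import *
from g import go
chk('pipe','b',-.06,.028,.06,'top4');chk('measure','b',.031,.057,.03)
go(.508,.148,.185,.28)
s=snap('wrist','w2');C=cloud(s);Z=C[:,:,2];ok=s['depth']>0
for n,(x,y),h,lo,hi in(('bolt',(.508,.14),.055,.006,.035),('nut',(.658,.166),.03,.009,.03)):
    P=C[ok&(abs(C[:,:,0]-x)<h)&(abs(C[:,:,1]-y)<h)&(Z>lo)&(Z<hi)];r=cv2.minAreaRect((P[:,:2]*1000).astype(np.float32));print(n,len(P),np.round(r,1) if 0 else r)
E
```

```text
pipe 217 lo/hi [[-22.1, -80.7, 60.5], [19.8, -38.1, 80.9]]
[ -1.4 -59.4] [41.4 43.2] 44.7
measure 434 lo/hi [[-19.6, 8.5, 32.5], [14.7, 59.7, 76.0]]
[-2.3 33. ] [57.  35.5] 88.7
t 11.65 p [0.507  0.1467 0.3189] phi 0.278 z [ 0.  0. -1.] gap 0.0513 gf 0.0 F [-0.3  0.1 -0. ]
tool dp mm [  1.    1.3 133.9]
turn z -0.002
bolt 2182 ((510.1794738769531, 140.83349609375), (32.33549499511719, 97.82833862304688), 17.045276641845703)
nut 783 ((657.8452758789062, 166.8099365234375), (32.163150787353516, 28.700658798217773), 6.3166890144348145)
```

Pipe at bay-local (-1.4, -59.4), upright. Bolt next.

>>> apply_moves:
  commands:
    - {"dp": [1, 1, 30], "turn": [0, 0, 0], "fingers": 0.6}
    - {"dp": [0, 0, 38], "turn": [0, 0, 0], "fingers": 0.6}
    - {"dp": [0, 0, 30], "turn": [0, 0, 0], "fingers": 0.6}
    - {"dp": [0, 0, 20], "turn": [0, 0, 0], "fingers": 0.6}
    - {"dp": [0, 0, 12], "turn": [0, 0, 0], "fingers": 0.6}
    - {"dp": [0, 0, 8], "turn": [0, 0, 0], "fingers": 0.45}
    - {"dp": [0, 0, 0], "turn": [0, 0, 0], "fingers": 0.4}
    - {"dp": [0, 0, 0], "turn": [0, 0, 0], "fingers": 0.4}
  newtons: 40

```text
time_s: 12.37
tcp_pos: [0.5081, 0.1481, 0.1815]
eef_rot: [[-0.277, 0.961, 0.001], [0.961, 0.277, 0.0], [-0.0, 0.001, -1.0]]
wrist_force: [0.3, -0.1, -0.2]
finger_gap: 0.034
grasp_force: 0.0
```

>>> apply_moves:
  commands:
    - {"dp": [0, 0, 0], "turn": [0, 0, 0], "fingers": 0.1}
    - {"dp": [0, 0, 0], "turn": [0, 0, 0], "fingers": 0.1}
    - {"dp": [0, 0, 0], "turn": [0, 0, 0], "fingers": 0.1}
    - {"dp": [0, 0, 0], "turn": [0, 0, 0], "fingers": 0.1}
    - {"dp": [0, 0, 0], "turn": [0, 0, 0], "fingers": 0.1}
    - {"dp": [0, 0, 0], "turn": [0, 0, 0], "fingers": 0.1}
  newtons: 50

```text
time_s: 12.87
tcp_pos: [0.5086, 0.1483, 0.1826]
eef_rot: [[-0.277, 0.961, 0.003], [0.961, 0.277, 0.001], [-0.0, 0.003, -1.0]]
wrist_force: [-0.9, -0.5, 6.2]
finger_gap: 0.0165
grasp_force: 49.3
```

```bash
python3 g.py .445 .354 .25 0.11
```

```text
t 12.87 p [0.5086 0.1483 0.1826] phi 0.281 z [ 0.003  0.001 -1.   ] gap 0.0165 gf 49.3 F [-0.9 -0.5  6.2]
tool dp mm [215.3  -3.8 -67.5]
turn z 0.171
```

Gap of 16.5 mm for a 19 mm shank means the pads hold above its middle; I regrasp lower.

>>> apply_moves:
  commands:
    - {"dp": [0, 0, 0], "turn": [0, 0, 0], "fingers": 0.35}
    - {"dp": [0, 0, 0], "turn": [0, 0, 0], "fingers": 0.35}
    - {"dp": [0, 0, 3], "turn": [0, 0, 0], "fingers": 0.35}
    - {"dp": [0, 0, 3], "turn": [0, 0, 0], "fingers": 0.35}
    - {"dp": [0, 0, 0], "turn": [0, 0, 0], "fingers": 0.35}
    - {"dp": [0, 0, 0], "turn": [0, 0, 0], "fingers": 0.1}
    - {"dp": [0, 0, 0], "turn": [0, 0, 0], "fingers": 0.1}
    - {"dp": [0, 0, 0], "turn": [0, 0, 0], "fingers": 0.1}
    - {"dp": [0, 0, 0], "turn": [0, 0, 0], "fingers": 0.1}
    - {"dp": [0, 0, 0], "turn": [0, 0, 0], "fingers": 0.1}
  newtons: 50

```text
time_s: 13.7
tcp_pos: [0.5074, 0.1481, 0.1746]
eef_rot: [[-0.277, 0.961, -0.0], [0.961, 0.277, -0.0], [0.0, -0.0, -1.0]]
wrist_force: [-0.0, 0.3, -1.0]
finger_gap: 0.0171
grasp_force: 48.8
```

```bash
python3 g.py .445 .354 .25 0.11
```

```text
t 13.7 p [0.5074 0.1481 0.1746] phi 0.281 z [-0. -0. -1.] gap 0.0171 gf 48.8 F [-0.   0.3 -1. ]
tool dp mm [215.2  -2.8 -75.4]
turn z 0.171
```

>>> apply_moves:
  commands:
    - {"dp": [0, 0, -10], "turn": [0, 0, 0], "fingers": 0.1}
    - {"dp": [0, 0, -20], "turn": [0, 0, 0], "fingers": 0.1}
    - {"dp": [0, 0, -20], "turn": [0, 0, 0], "fingers": 0.1}
    - {"dp": [0, 0, -20], "turn": [0, 0, 0.057], "fingers": 0.1}
    - {"dp": [0, 0, 0], "turn": [0, 0, 0.057], "fingers": 0.1}
    - {"dp": [0, 0, 0], "turn": [0, 0, 0.057], "fingers": 0.1}
    - {"dp": [0, 0, 0], "turn": [0, 0, 0], "fingers": 0.1}
    - {"dp": [0, 0, 0], "turn": [0, 0, 0], "fingers": 0.1}

```text
time_s: 14.37
tcp_pos: [0.5075, 0.1481, 0.2453]
eef_rot: [[-0.111, 0.994, 0.0], [0.994, 0.111, 0.0], [0.0, 0.0, -1.0]]
wrist_force: [-0.1, 1.0, -1.9]
finger_gap: 0.0171
grasp_force: 48.9
```

```bash
python3 g.py .4407 .3928 .245 0.11; python3 - <<'E'
from h import *
s=snap('scene','sc2'); cv2.imwrite('pics/sc2c.png',cv2.resize(s['frame'][130:270,150:390],None,fx=3,fy=3))
E
```

```text
t 14.37 p [0.5075 0.1481 0.2453] phi 0.112 z [ 0.  0. -1.] gap 0.0171 gf 48.9 F [-0.1  1.  -1.9]
tool dp mm [ 2.507e+02 -3.910e+01  2.000e-01]
turn z 0.002
```

View pics/sc2c.png

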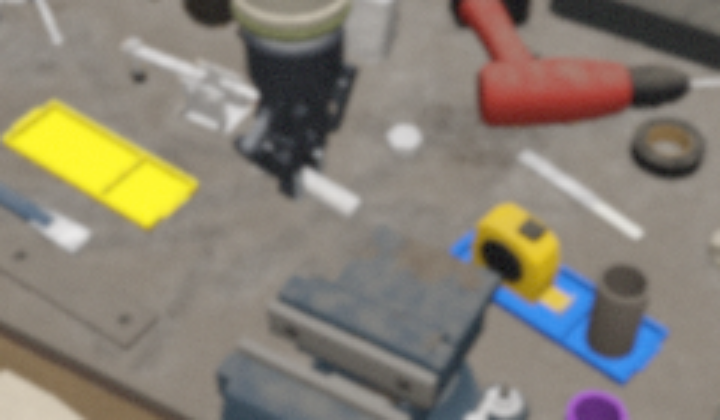

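The picture shows the bolt held level at (330,190) and the tape measure (518,245) and pipe (617,310) upright in the blue tray. On to the yellow tray.

>>> apply_moves:
  commands:
    - {"dp": [20, -3, 0], "turn": [0, 0, 0], "fingers": 0.1}
    - {"dp": [36, -6, 0], "turn": [0, 0, 0], "fingers": 0.1}
    - {"dp": [36, -6, 0], "turn": [0, 0, 0], "fingers": 0.1}
    - {"dp": [36, -6, 0], "turn": [0, 0, 0], "fingers": 0.1}
    - {"dp": [36, -6, 0], "turn": [0, 0, 0], "fingers": 0.1}
    - {"dp": [36, -6, 0], "turn": [0, 0, 0], "fingers": 0.1}
    - {"dp": [30, -4, 0], "turn": [0, 0, 0], "fingers": 0.1}
    - {"dp": [20, -2, 0], "turn": [0, 0, 0], "fingers": 0.1}
    - {"dp": [0, 0, 0], "turn": [0, 0, 0], "fingers": 0.1}
    - {"dp": [0, 0, 0], "turn": [0, 0, 0], "fingers": 0.1}

```text
time_s: 15.25
tcp_pos: [0.4406, 0.3931, 0.2443]
eef_rot: [[-0.113, 0.994, -0.001], [0.994, 0.113, -0.001], [-0.001, -0.001, -1.0]]
wrist_force: [0.1, -0.8, -0.9]
finger_gap: 0.0172
grasp_force: 49.0
```

```bash
python3 g.py .4407 .3928 .179 0.11
```

```text
t 15.25 p [0.4406 0.3931 0.2443] phi 0.114 z [-0.001 -0.001 -1.   ] gap 0.0172 gf 49.0 F [ 0.1 -0.8 -0.9]
tool dp mm [-0.3  0.1 65.3]
turn z 0.004
```

>>> apply_moves:
  commands:
    - {"dp": [0, 0, 20], "turn": [0, 0, 0], "fingers": 0.1}
    - {"dp": [0, 0, 20], "turn": [0, 0, 0], "fingers": 0.1}
    - {"dp": [0, 0, 14], "turn": [0, 0, 0], "fingers": 0.1}
    - {"dp": [0, 0, 7], "turn": [0, 0, 0], "fingers": 0.1}
    - {"dp": [0, 0, 3], "turn": [0, 0, 0], "fingers": 0.1}
    - {"dp": [0, 0, 1.5], "turn": [0, 0, 0], "fingers": 0.1}
    - {"dp": [0, 0, 0], "turn": [0, 0, 0], "fingers": 0.1}
    - {"dp": [0, 0, 0], "turn": [0, 0, 0], "fingers": 0.1}

```text
time_s: 15.92
tcp_pos: [0.4418, 0.3925, 0.1803]
eef_rot: [[-0.11, 0.994, 0.001], [0.994, 0.11, 0.001], [0.001, 0.001, -1.0]]
wrist_force: [0.8, -0.3, -1.6]
finger_gap: 0.017
grasp_force: 49.0
```

>>> apply_moves:
  commands:
    - {"dp": [0, 0, 0], "turn": [0, 0, 0], "fingers": 0.25}
    - {"dp": [0, 0, 0], "turn": [0, 0, 0], "fingers": 0.27}
    - {"dp": [0, 0, 0], "turn": [0, 0, 0], "fingers": 0.27}
    - {"dp": [0, 0, -10], "turn": [0, 0, 0], "fingers": 0.28}
    - {"dp": [0, 0, -20], "turn": [0, 0, 0], "fingers": 0.4}
    - {"dp": [0, 0, -35], "turn": [0, 0, 0], "fingers": 0.6}
    - {"dp": [0, 0, -35], "turn": [0, 0, 0], "fingers": 0.6}
    - {"dp": [0, 0, -35], "turn": [0, 0, 0], "fingers": 0.6}
    - {"dp": [-35, 10, 0], "turn": [0, 0, 0.1], "fingers": 0.6}
    - {"dp": [-20, 30, 0], "turn": [0, 0, 0.1], "fingers": 0.6}
    - {"dp": [-20, 30, 0], "turn": [0, 0, 0.1], "fingers": 0.6}
    - {"dp": [0, 0, 0], "turn": [0, 0, 0.1], "fingers": 0.6}

```text
time_s: 16.92
tcp_pos: [0.5172, 0.3125, 0.3161]
eef_rot: [[0.294, 0.956, 0.004], [0.956, -0.294, -0.001], [0.001, 0.004, -1.0]]
wrist_force: [0.3, 0.3, -0.0]
finger_gap: 0.0512
grasp_force: 0.0
```

```bash
python3 g.py .658 .167 .31 -.42
```

```text
t 16.92 p [0.5172 0.3125 0.3161] phi -0.298 z [ 0.004 -0.001 -1.   ] gap 0.0512 gf 0.0 F [ 0.3  0.3 -0. ]
tool dp mm [-97.7 177.4   6.8]
turn z 0.122
```

>>> apply_moves:
  commands:
    - {"dp": [0, 0, 0], "turn": [0, 0, 0.122], "fingers": 0.6}
    - {"dp": [0, 0, 0], "turn": [0, 0, 0], "fingers": 0.6}

```text
time_s: 17.08
tcp_pos: [0.5139, 0.3156, 0.3152]
eef_rot: [[0.407, 0.913, 0.001], [0.913, -0.407, 0.0], [0.001, 0.001, -1.0]]
wrist_force: [-0.4, -0.0, -0.3]
finger_gap: 0.0513
grasp_force: 0.0
```

```bash
python3 g.py .658 .167 .31 -.42
```

```text
t 17.08 p [0.5139 0.3156 0.3152] phi -0.419 z [ 0.001  0.    -1.   ] gap 0.0513 gf 0.0 F [-0.4 -0.  -0.3]
tool dp mm [-77.1 192.1   5.3]
turn z 0.001
```

>>> apply_moves:
  commands:
    - {"dp": [-13, 32, 0], "turn": [0, 0, 0], "fingers": 0.6}
    - {"dp": [-13, 32, 0], "turn": [0, 0, 0], "fingers": 0.6}
    - {"dp": [-13, 32, 0], "turn": [0, 0, 0], "fingers": 0.6}
    - {"dp": [-13, 32, 0], "turn": [0, 0, 0], "fingers": 0.6}
    - {"dp": [-13, 32, 0], "turn": [0, 0, 0], "fingers": 0.6}
    - {"dp": [-12, 32, 0], "turn": [0, 0, 0], "fingers": 0.6}
    - {"dp": [0, 0, 0], "turn": [0, 0, 0], "fingers": 0.6}
    - {"dp": [0, 0, 0], "turn": [0, 0, 0], "fingers": 0.6}

```text
time_s: 17.75
tcp_pos: [0.6593, 0.1674, 0.3145]
eef_rot: [[0.399, 0.917, 0.0], [0.917, -0.399, -0.0], [0.0, 0.0, -1.0]]
wrist_force: [-0.5, 0.8, -0.5]
finger_gap: 0.0515
grasp_force: 0.0
```

```bash
python3 - <<'E'
from chk import *
from g import go
s=chk('bolt','y',.031,.057,.006,'top5')
go(.658,.167,.18,-.42)
s=snap('wrist','w3');g=cv2.cvtColor(s['frame'],cv2.COLOR_BGR2GRAY);C=cloud(s);Z=C[:,:,2]
m=(s['depth']>0)&(abs(C[:,:,0]-.658)<.03)&(abs(C[:,:,1]-.166)<.03)&(Z>.012)&(Z<.03)
P=C[m][:,:2];print(len(P),cv2.minAreaRect((P*1000).astype(np.float32)),[(d,(1000*np.ptp(P@[np.cos(np.radians(d)),np.sin(np.radians(d))])).round(1)) for d in range(-54,0,6)])
E
```

```text
bolt 529 lo/hi [[-29.7, -22.6, 6.2], [29.6, 76.5, 33.1]]
[-0.1 31.4] [ 59.8 113.1] 0.1
t 17.8 p [0.6586 0.1686 0.3144] phi -0.41 z [-0.  0. -1.] gap 0.0511 gf 0.0 F [-1.   0.3  0.1]
tool dp mm [ -1.7   0.2 134.4]
turn z 0.01
762 ((659.0030517578125, 166.3111572265625), (31.388368606567383, 27.593969345092773), 66.1583251953125) [(-54, np.float64(31.6)), (-48, np.float64(31.5)), (-42, np.float64(31.0)), (-36, np.float64(30.2)), (-30, np.float64(29.0)), (-24, np.float64(27.6)), (-18, np.float64(28.6)), (-12, np.float64(29.8)), (-6, np.float64(30.6))]
```

>>> apply_moves:
  commands:
    - {"dp": [-1.5, 0, 30], "turn": [0, 0, 0], "fingers": 0.6}
    - {"dp": [0, 0, 38], "turn": [0, 0, 0], "fingers": 0.6}
    - {"dp": [0, 0, 30], "turn": [0, 0, 0], "fingers": 0.6}
    - {"dp": [0, 0, 20], "turn": [0, 0, 0], "fingers": 0.55}
    - {"dp": [0, 0, 12], "turn": [0, 0, 0], "fingers": 0.5}
    - {"dp": [0, 0, 6], "turn": [0, 0, 0], "fingers": 0.45}
    - {"dp": [0, 0, 0], "turn": [0, 0, 0], "fingers": 0.45}
    - {"dp": [0, 0, 0], "turn": [0, 0, 0], "fingers": 0.2}
    - {"dp": [0, 0, 0], "turn": [0, 0, 0], "fingers": 0.2}
    - {"dp": [0, 0, 0], "turn": [0, 0, 0], "fingers": 0.2}
    - {"dp": [0, 0, 0], "turn": [0, 0, 0], "fingers": 0.2}
    - {"dp": [0, 0, 0], "turn": [0, 0, 0], "fingers": 0.2}
  newtons: 40

```text
time_s: 18.85
tcp_pos: [0.6586, 0.1676, 0.1799]
eef_rot: [[0.4, 0.916, 0.002], [0.916, -0.4, 0.001], [0.001, 0.002, -1.0]]
wrist_force: [-1.5, -0.2, 5.1]
finger_gap: 0.0273
grasp_force: 42.3
```

```bash
python3 g.py
```

```text
t 18.85 p [0.6586 0.1676 0.1799] phi -0.412 z [ 0.002  0.001 -1.   ] gap 0.0273 gf 42.3 F [-1.5 -0.2  5.1]
```

>>> apply_moves:
  commands:
    - {"dp": [0, 0, -10], "turn": [0, 0, 0], "fingers": 0.2}
    - {"dp": [0, 0, -25], "turn": [0, 0, 0], "fingers": 0.2}
    - {"dp": [0, 0, -30], "turn": [0, 0, -0.1], "fingers": 0.2}
    - {"dp": [0, 0, -25], "turn": [0, 0, -0.1], "fingers": 0.2}
    - {"dp": [0, 0, 0], "turn": [0, 0, -0.11], "fingers": 0.2}
    - {"dp": [0, 0, 0], "turn": [0, 0, -0.11], "fingers": 0.2}
    - {"dp": [0, 0, 0], "turn": [0, 0, -0.1], "fingers": 0.2}
    - {"dp": [0, 0, 0], "turn": [0, 0, 0], "fingers": 0.2}
    - {"dp": [0, 0, 0], "turn": [0, 0, 0], "fingers": 0.2}

```text
time_s: 19.6
tcp_pos: [0.6578, 0.1674, 0.2686]
eef_rot: [[-0.105, 0.995, 0.0], [0.995, 0.105, 0.0], [0.0, 0.0, -1.0]]
wrist_force: [-0.4, 0.5, -0.7]
finger_gap: 0.0272
grasp_force: 41.7
```

```bash
python3 g.py .4516 .2944 .27 .11
```

```text
t 19.6 p [0.6578 0.1674 0.2686] phi 0.105 z [ 0.  0. -1.] gap 0.0272 gf 41.7 F [-0.4  0.5 -0.7]
tool dp mm [ 147.9 -191.8   -1.4]
turn z -0.005
```

>>> apply_moves:
  commands:
    - {"dp": [14, -18, 0], "turn": [0, 0, 0], "fingers": 0.2}
    - {"dp": [24, -31, 0], "turn": [0, 0, 0], "fingers": 0.2}
    - {"dp": [24, -31, 0], "turn": [0, 0, 0], "fingers": 0.2}
    - {"dp": [24, -31, 0], "turn": [0, 0, 0], "fingers": 0.2}
    - {"dp": [24, -31, 0], "turn": [0, 0, 0], "fingers": 0.2}
    - {"dp": [24, -31, 0], "turn": [0, 0, 0], "fingers": 0.2}
    - {"dp": [14, -19, 0], "turn": [0, 0, 0], "fingers": 0.2}
    - {"dp": [0, 0, 0], "turn": [0, 0, 0], "fingers": 0.2}
    - {"dp": [0, 0, 0], "turn": [0, 0, 0], "fingers": 0.2}

```text
time_s: 20.35
tcp_pos: [0.4499, 0.2947, 0.2684]
eef_rot: [[-0.107, 0.994, 0.0], [0.994, 0.107, -0.0], [-0.0, 0.0, -1.0]]
wrist_force: [-0.4, -0.6, -0.2]
finger_gap: 0.0272
grasp_force: 41.7
```

```bash
python3 g.py .4516 .2944 .184 .11; python3 - <<'E'
from chk import *
s=snap('wrist','w4')
s=snap('top','top6');cv2.imwrite('pics/c6.png',np.hstack([cv2.resize(s['frame'][190:270,90:230],None,fx=2.8,fy=2.8),cv2.resize(pickle.load(open('pics/w4.pkl','rb'))['frame'],(299,224))]))
E
```

```text
t 20.35 p [0.4499 0.2947 0.2684] phi 0.107 z [ 0. -0. -1.] gap 0.0272 gf 41.7 F [-0.4 -0.6 -0.2]
tool dp mm [-0.4  1.6 84.4]
turn z -0.003
```

View pics/c6.png

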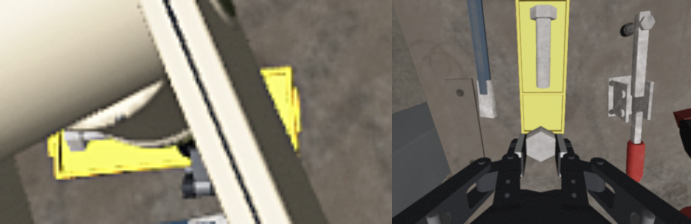

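The wrist view shows the bolt lying central in the long bay (542,45) and the nut held (541,145). Lower the nut.

>>> apply_moves:
  commands:
    - {"dp": [0, 1, 25], "turn": [0, 0, 0], "fingers": 0.2}
    - {"dp": [0, 0, 25], "turn": [0, 0, 0], "fingers": 0.2}
    - {"dp": [0, 0, 20], "turn": [0, 0, 0], "fingers": 0.2}
    - {"dp": [0, 0, 10], "turn": [0, 0, 0], "fingers": 0.2}
    - {"dp": [0, 0, 5], "turn": [0, 0, 0], "fingers": 0.2}
    - {"dp": [0, 0, 0], "turn": [0, 0, 0], "fingers": 0.2}
    - {"dp": [0, 0, 0], "turn": [0, 0, 0], "fingers": 0.2}
    - {"dp": [0, 0, 0], "turn": [0, 0, 0], "fingers": 0.39}
    - {"dp": [0, 0, 0], "turn": [0, 0, 0], "fingers": 0.4}
    - {"dp": [0, 0, 0], "turn": [0, 0, 0], "fingers": 0.4}
    - {"dp": [0, 0, -10], "turn": [0, 0, 0], "fingers": 0.4}
    - {"dp": [0, 0, -20], "turn": [0, 0, 0], "fingers": 0.5}

```text
time_s: 21.45
tcp_pos: [0.4508, 0.2933, 0.2115]
eef_rot: [[-0.108, 0.994, -0.004], [0.994, 0.108, -0.002], [-0.002, -0.005, -1.0]]
wrist_force: [0.3, 0.0, 0.1]
finger_gap: 0.0423
grasp_force: 0.0
```

>>> apply_moves:
  commands:
    - {"dp": [0, 0, -35], "turn": [0, 0, 0], "fingers": 0.6}
    - {"dp": [0, 0, -35], "turn": [0, 0, 0], "fingers": 0.6}
    - {"dp": [0, 0, -35], "turn": [0, 0, 0], "fingers": 0.6}
    - {"dp": [-35, 0, -10], "turn": [0, 0, 0], "fingers": 0.6}
    - {"dp": [-40, 0, 0], "turn": [0, 0, 0], "fingers": 0.6}
    - {"dp": [-40, 0, 0], "turn": [0, 0, 0], "fingers": 0.6}
    - {"dp": [-40, 0, 0], "turn": [0, 0, 0], "fingers": 0.6}
    - {"dp": [0, 0, 0], "turn": [0, 0, 0], "fingers": 0.6}
    - {"dp": [0, 0, 0], "turn": [0, 0, 0], "fingers": 0.6}

```text
time_s: 22.2
tcp_pos: [0.469, 0.1379, 0.3293]
eef_rot: [[-0.104, 0.995, 0.001], [0.995, 0.104, 0.0], [-0.0, 0.001, -1.0]]
wrist_force: [-0.3, 1.0, 0.4]
finger_gap: 0.0513
grasp_force: 0.0
```

```bash
python3 - <<'E'
from chk import *
from g import go
go()
s=snap('top','top7');C=cloud(s);Z=C[:,:,2]
def st(n,t,ly0,h,lo,hx=.026):
    cx,cy,w=TR[t];d=C[:,:,:2]-[cx,cy];lx=d@[np.cos(w),np.sin(w)];ly=d@[-np.sin(w),np.cos(w)]
    m=(s['depth']>0)&(abs(lx)<hx)&(abs(ly-ly0)<h)&(Z>lo)&(Z<.12);P=np.c_[lx[m],ly[m],Z[m]]*1000
    print(n,len(P),[tuple(np.round(v,1)) if np.ndim(v) else round(v,1) for v in cv2.minAreaRect(P[:,:2].astype(np.float32))],'z',np.percentile(P[:,2],[50,98]).round(1))
st('bolt','y',.031,.054,.009);st('head','y',.031,.054,.027);st('nut','y',-.06,.026,.013);st('measure','b',.031,.057,.03);st('pipe','b',-.06,.028,.06)
cv2.imwrite('pics/c7.png',cv2.resize(s['frame'][110:310,90:400],None,fx=2.5,fy=2.5))
E
```

```text
t 22.2 p [0.469  0.1379 0.3293] phi 0.104 z [ 0.001  0.    -1.   ] gap 0.0513 gf 0.0 F [-0.3  1.   0.4]
bolt 461 [(np.float64(-0.2), np.float64(28.6)), (np.float64(95.2), np.float64(32.3)), 86.7] z [22.8 33. ]
head 73 [(np.float64(-1.5), np.float64(56.7)), (np.float64(40.1), np.float64(20.8)), 83.1] z [30.6 34.9]
nut 6 [(np.float64(0.8), np.float64(-49.3)), (np.float64(11.2), np.float64(1.4)), 11.3] z [18.5 19.9]
measure 385 [(np.float64(-1.9), np.float64(30.2)), (np.float64(36.4), np.float64(49.7)), 3.4] z [67.6 75.4]
pipe 219 [(np.float64(-1.5), np.float64(-59.3)), (np.float64(41.3), np.float64(43.6)), 44.5] z [75.4 80.5]
```

View pics/c7.png

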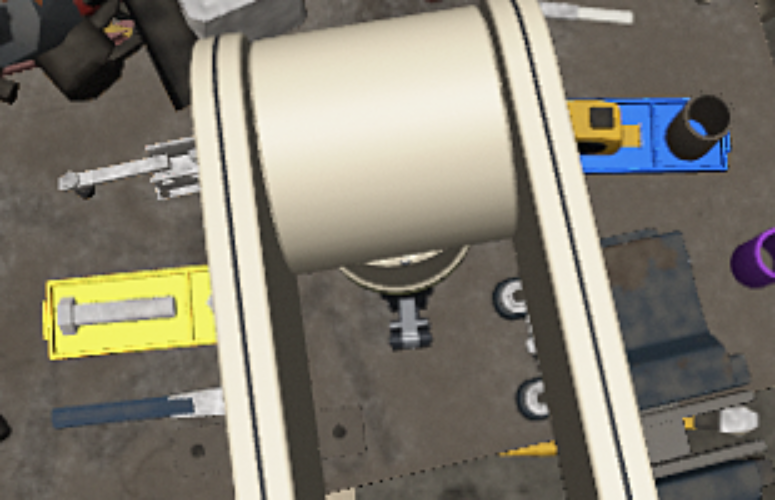

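Bolt lies central in its bay (115,310); the nut is hidden by the arm, so I check it with the wrist camera.

```bash
python3 - <<'E'
from chk import *
s=snap('wrist','w5');C=cloud(s);Z=C[:,:,2]
cx,cy,w=TR['y'];d=C[:,:,:2]-[cx,cy];lx=d@[np.cos(w),np.sin(w)];ly=d@[-np.sin(w),np.cos(w)]
m=(s['depth']>0)&(abs(lx)<.026)&(abs(ly+.06)<.026)&(Z>.0125)&(Z<.05)
P=np.c_[lx[m],ly[m],Z[m]]*1000;print(len(P),cv2.minAreaRect(P[:,:2].astype(np.float32)),np.percentile(P[:,2],[10,50,98]))
t=P[P[:,2]>16];A=np.c_[t[:,:2],np.ones(len(t))];print('slope',np.linalg.lstsq(A,t[:,2],rcond=None)[0])
print(manip.get_obs()['wrist_force'])
E
```

```text
1163 ((0.9643230438232422, -63.78707504272461), (28.338829040527344, 27.740013122558594), 1.2075347900390625) [16.75941468 17.94182227 19.39188187]
slope [3.80572369e-04 6.60177155e-03 1.83804534e+01]
[-0.22790265 -0.31695117 -0.9419925 ]
```

View pics/w5.png

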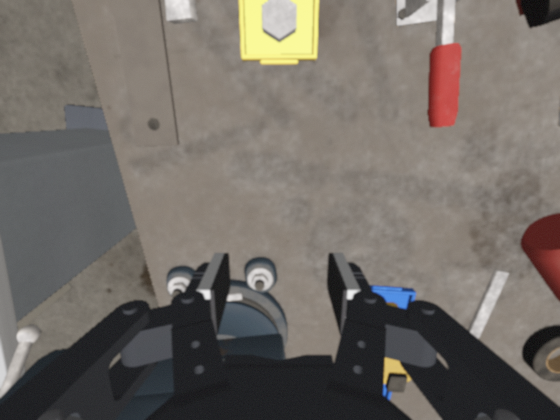

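The nut lies flat in the short bay (279,17), top about 18–19 mm as expected. The strip, chisel and chalk are untouched, and the arm is clear of everything.

```bash
python3 -c "
from workcell import manip
print(manip.close_job())"
```

```text
the job is handed in; nothing more can be done
None
```

The job is handed in: by the final camera checks the bolt and nut lie in the yellow tray, and the tape measure and pipe stand upright in the blue one. All four were within tolerance, the robot clock read about 22 s of the 88 allowed, and the hand-in call did not return a verdict.

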